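Unhook a flask carrier past its sprung keeper

TASK

Take the carrier with the round flask off its drip hook: with the carrier's own rung push the sprung keeper back until the rung is out from under the hook's nose, then lift it off, and lower it to stand upright in the middle of the cork mat before letting go. Leave the other carrier, with the square flask, hanging on its hook.

Things in the scene. Friction and masses are not known exactly. Their poses are not given: they have to be found in the camera images.
- carrier_grip (a point): Centre of the black grip (18 x 30 x 50 mm, x y z) atop the round-flask carrier: loose, rigid, 0.5 kg; z up. Below it a ladder frame in the y-z plane, 68 wide, 10 thick: crosspiece 25-33 mm below, 6 mm legs at y +-31, rung along y (10 thick, 12 high, underside 118 below) lying on the hook's seat; flask diameter 70, top 192, flat underside 238 below. Its twin with a square flask is not listed.
- hook: Fixed hook stand bearing it. Origin on the table under the rung's rest; +x from nose (robot side) to post, z up. Seat 16 mm wide, z 138-150 mm. Nose x -24 to -16, its overhang back to x 18 at z 180-188 bars lifting straight up. Post x 54-76, top z 232. Way out: rung to x 34 (+-10), raised 50 in all (40 to 60; beyond that the flask meets the seat), then back to x -70 or less.
- hook_keeper (a joint): Angle (rad) of the sprung keeper, a leaf 14 mm wide, 76 long, hinged about y at x 52, z 225 mm of hook. 0 = shut, slanting down to x 15 just behind the rung. The rung, pushed to +x, swings it back towards the post, 0.5 at most; takes about 1.5 N to start and 4 N fully open; springs shut by itself once the rung has gone.
- mat_top (a point): Centre of the top face of the fixed square cork mat, 140 x 140 mm, 6 mm thick, lying on the table; z up, x and y along its edges.
Not all that is in view belongs to the job. What is shaped like the hook but blue or red is not meant.

How it is judged (in metres and radians):
On the way, in this order (a step that is already met when the one before it is completed fails the run):
1. the keeper is pressed open by the carrier (value of joint hook_keeper above 0.12 rad and contact force between carrier and hook above 0.3 N), for 0.1 s.
2. the carrier is off the hook, in front of the nose, and the keeper has sprung shut (x of carrier_grip in the frame of hook below -0.035 m and value of joint hook_keeper below 0.08 rad), for 0.1 s.
3. the carrier stands upright on the middle of the mat while still held (horizontal distance between carrier_grip and mat_top below 0.03 m and angle between carrier_grip's own z axis and vertical below 0.12 rad and z of carrier_grip in the frame of mat_top below 0.246 m and contact force between the fingers and carrier above 0.5 N), for 0.1 s.
At the end, for the whole second after the job is handed in: The round-flask carrier stands released and at rest on the cork mat, upright within 7 degrees, its grip's centre within 30 mm of the mat's centre seen from above; the keeper is shut; the square-flask carrier still hangs within 20 mm of where it was (horizontal distance between carrier_grip and mat_top below 0.03 m and angle between carrier_grip's own z axis and vertical below 0.12 rad and z of carrier_grip in the frame of mat_top between 0.23 and 0.242 m and linear speed of carrier below 0.02 m/s and value of joint hook_keeper below 0.08 rad); the robot touches nothing.
It fails at once if the square-flask carrier is moved by more than 20 mm (distance of carrier_b from where it was at the start of the episode above 0.02 m).
It also fails if it takes over 45 s, if anything falls off the work surface, if the arm or the gripper's body presses on something with over 40 N, if the wrist force passes 120 N, or if a joint passes its speed limit or range.

ROBOT

A 6-joint arm with a two-finger parallel gripper is mounted at the origin on the work surface. World frame = base frame: x ahead of the robot, y to its left, z up, the work surface at z = 0. Lengths are in mm, angles in rad, forces in N, time in s.
With the tool pointing down it reaches from about 350 to 975 mm from the base axis. Payload 7.1 kg.
Tool frame: the origin (TCP) lies on the front face of the gripper's body, between the roots of the fingers; the fingertips stand 80 mm ahead of it and the grasp point (between the pads) lies 61 mm ahead of it (env.tips_ahead is the distance from the TCP to the fingertips, in mm); z points along the fingers, y is the direction in which the jaws open and shut (so a half turn about z gives the same grasp; the last joint's range is limited). The gripper opens to 88 mm and grips with 3 to 60 N. Pads are 20 mm wide; open, the fingers measure 115 mm over their backs; the gripper's body (75 mm by 178 mm) begins 61 mm behind the grasp point.
Start: joints at [1.174, 0.423, 1.63, -0, 1.089, -0.019], TCP at [230.516, 580.92, 302.675] pointing down, gripper open.
Joint ranges: [-3, 3], [-0.9, 2.11], [0.09, 2.58], [-1.31, 4.45], [0.11, 2.69], [-2.54, 2.54]. Speed limits (rad/s): [2.39, 2.39, 3.01, 3.14, 3.14, 3.14].

INTERFACE

Orientations are given as a unit quaternion [x, y, z, w].
In Python, from station import env, set_gripper, viewer, workorder gives the robot as it stands. Calls block until the motion is done:
- env.reach(position, orientation): joint-space move of the TCP to a pose.
- env.move_l(position, rot=None, rate=150, f_stop=None): straight line of the TCP; rot=None keeps the orientation; rate is the mean speed in mm/s. With f_stop (N) it stops when the force on the tool has changed by that much, and returns True; else False.
- env.move_joints(angles): joint-space move.
- set_gripper(opening): finger opening in mm; the grip force is fixed at half the most; returns when the fingers have stopped.
- env.hold(seconds).
- env.ik(position, orientation): joint angles nearest the present ones, or None.
- env.read_state(): the state.
- viewer.camera(name): name is "scene" or "side" or "wrist"; returns the picture (480x640x3 uint8, blue, green, red); there is no depth.
- viewer.camera_params(name): a dict with "fx", "fy", "cx", "cy" (pixels), "pose" (4x4, takes a point from camera to world coordinates); the wrist camera has in their place "tool_from_camera" (4x4, takes a point from camera to tool coordinates, whose origin is the TCP and whose axes are the flange's). Camera axes: x right, y up, looking along -z (the intrinsics and any distortion apply to the point x, -y, -z); pixel columns grow to the right and rows downward; lengths in mm; the calibration is good to about 2 mm. A picture is of the moment at which its call begins: read the wrist's pose just before it. camera_params takes no time and is no camera call.
A pose or a line that the arm cannot do raises env.IKError and nothing moves.
- workorder.sign_off(): hands the job in, once; it reports no verdict.
The state is a dict: "time_s": time; "qpos": joint angles; "dq": joint speeds; "tau": joint torques, N m; "tool_pos": TCP position; "orientation": TCP orientation; "force": force on the tool from outside, world axes, zero at the start; "wrist_torque": the same for the moment, N m; "width": finger opening in mm.
Only numpy, scipy, OpenCV 4.12 (cv2) and the standard library are available. Lean on these libraries where they do the work, as an engineer would, in place of code of your own. Each camera call takes 0.05 s, during which the arm holds its last target.

## Working session

There is one attempt and no reset: what is moved stays moved. The work goes in short steps, each a Python script; the robot and the scene stay as the last script left them, time stands still between calls to the robot, and variables do not carry over. Pictures are saved under pics/ and viewed, and the job is handed in when it is done.

```bash
ls; mkdir -p pics; python3 - <<'E'
from station import env, set_gripper, viewer, workorder
import cv2
for n in ["scene","side","wrist"]:
    im=viewer.camera(n); cv2.imwrite(f"pics/{n}0.png",im)
    print(n,viewer.camera_params(n))
print(env.read_state(),env.tips_ahead)
E
```

```text
pics
scene {'fx': 560.4830615475855, 'fy': 560.4830615475855, 'cx': 310.47311013315897, 'cy': 243.20678002336575, 'pose': array([[ 6.92387421e-01, -5.76365525e-01,  4.34053501e-01,
         8.88295927e+02],
       [ 7.21495505e-01,  5.58589887e-01, -4.09171814e-01,
        -4.46580429e+02],
       [-6.62536878e-03,  5.96473067e-01,  8.02605747e-01,
         1.05227849e+03],
       [ 0.00000000e+00,  0.00000000e+00,  0.00000000e+00,
         1.00000000e+00]])}
side {'fx': 495.5190000659939, 'fy': 495.5190000659939, 'cx': 311.970749797782, 'cy': 238.08081605266574, 'pose': array([[ 9.86610729e-01,  1.13890861e-01, -1.16739633e-01,
         2.83565477e+02],
       [-1.61542340e-01,  5.83954750e-01, -7.95550704e-01,
        -7.85696144e+02],
       [-2.24352916e-02,  8.03757253e-01,  5.94534217e-01,
         7.66192908e+02],
       [ 0.00000000e+00,  0.00000000e+00,  0.00000000e+00,
         1.00000000e+00]])}
wrist {'fx': 363.8303548861545, 'fy': 363.8303548861545, 'cx': 312.44748235960503, 'cy': 238.20012573808975, 'tool_from_camera': array([[-8.88865541e-04,  9.60144156e-01,  2.795038
[... 266 characters left out ...]
      1.00000000e+00]])}
{'time_s': 0.15, 'qpos': array([ 1.17399638e+00,  4.23673560e-01,  1.63046719e+00, -1.28417728e-05,
        1.08861317e+00, -1.89846017e-02]), 'dq': array([ 0.00030754, -0.00236933, -0.00069002, -0.00048489, -0.0018695 ,
       -0.0006299 ]), 'tau': array([ 9.14692864e-04, -5.44985819e+01, -2.73916519e+01,  6.43705437e-02,
        2.05075712e-02, -5.56468194e-05]), 'tool_pos': array([230.40214109, 580.63620924, 302.09363652]), 'orientation': array([ 1.87783153e-01,  9.82210339e-01, -5.69304387e-04, -1.14276815e-04]), 'force': array([-0.04059939,  0.27275142, -0.07577294]), 'wrist_torque': array([-0.01575799, -0.03056051, -0.00733459]), 'width': 87.4128277139696} 80.0
```

View pics/scene0.png

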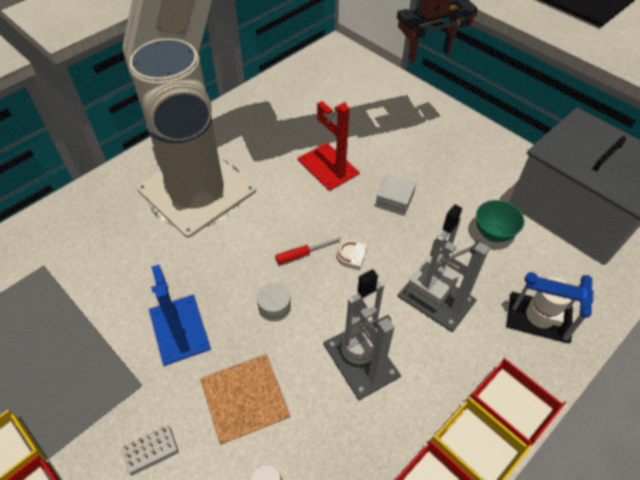

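View pics/side0.png

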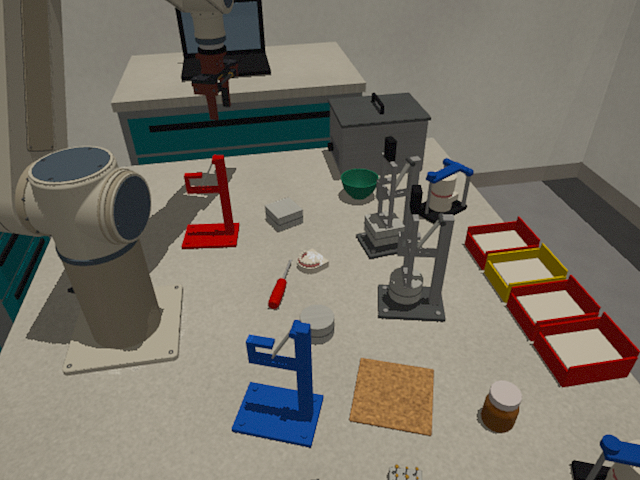

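View pics/wrist0.png

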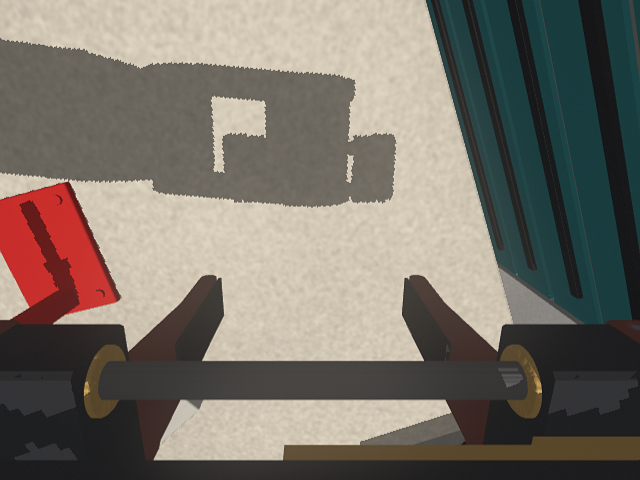

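```bash
python3 - <<'E'
import cv2
a=cv2.imread("pics/scene0.png");b=cv2.imread("pics/side0.png")
cv2.imwrite("pics/sc1.png",cv2.resize(a[190:400,300:500],None,fx=3,fy=2.85,interpolation=cv2.INTER_CUBIC)) if 0 else cv2.imwrite("pics/sc1.png",cv2.resize(a[250:400,310:410],None,fx=4,fy=4,interpolation=cv2.INTER_CUBIC))
cv2.imwrite("pics/sc2.png",cv2.resize(a[200:330,390:500],None,fx=4,fy=4,interpolation=cv2.INTER_CUBIC))
cv2.imwrite("pics/si1.png",cv2.resize(b[130:325,340:480],None,fx=3,fy=3,interpolation=cv2.INTER_CUBIC))
cv2.imwrite("pics/mat_sc.png",cv2.resize(a[340:450,190:300],None,fx=4,fy=4,interpolation=cv2.INTER_CUBIC))
cv2.imwrite("pics/mat_si.png",cv2.resize(b[350:440,340:450],None,fx=4,fy=4,interpolation=cv2.INTER_CUBIC))
E
```

```text
(no output)
```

View pics/sc1.png

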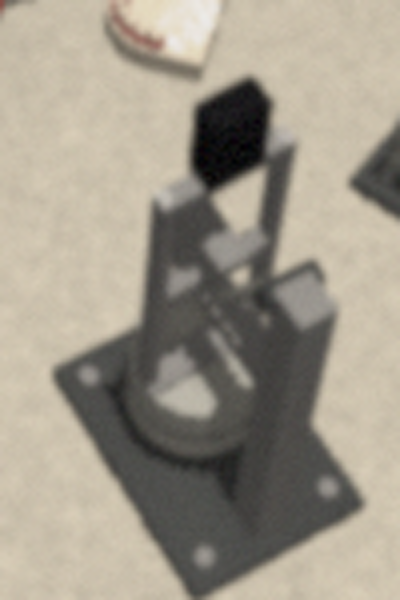

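View pics/si1.png

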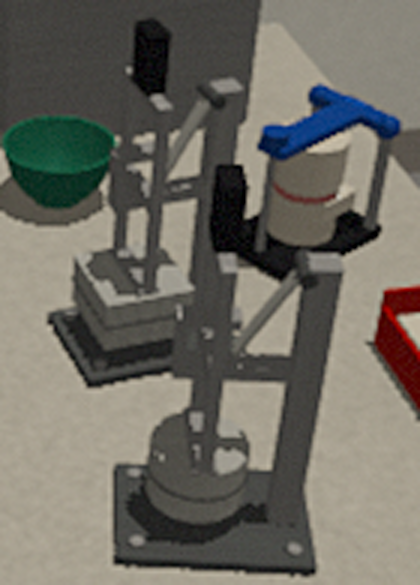

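View pics/mat_sc.png

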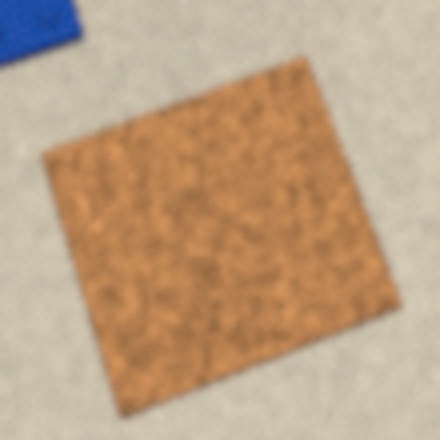

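View pics/mat_si.png

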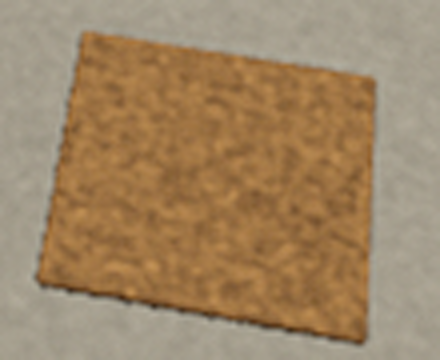

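View pics/sc2.png

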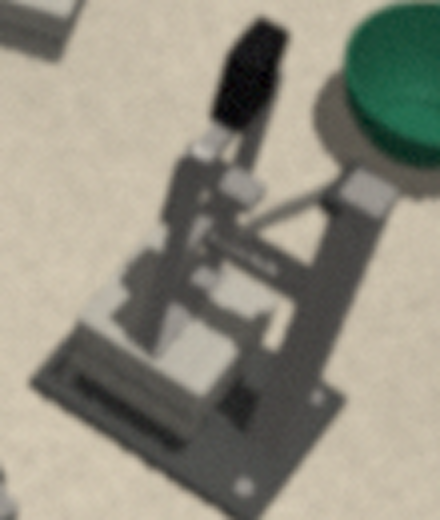

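```bash
cat > h.py <<'E'
import numpy as np, cv2
from station import env, set_gripper, viewer, workorder
from scipy.spatial.transform import Rotation as R
F=np.diag([1,-1,-1,1.])
def Pfix(n):
    c=viewer.camera_params(n); K=np.array([[c['fx'],0,c['cx']],[0,c['fy'],c['cy']],[0,0,1]])
    return K@(np.linalg.inv(c['pose']@F))[:3]
def Pw(st):
    c=viewer.camera_params('wrist'); K=np.array([[c['fx'],0,c['cx']],[0,c['fy'],c['cy']],[0,0,1]])
    T=np.eye(4);T[:3,:3]=R.from_quat(st['orientation']).as_matrix();T[:3,3]=st['tool_pos']
    return K@(np.linalg.inv(T@c['tool_from_camera']@F))[:3]
def tri(P1,p1,P2,p2):
    X=cv2.triangulatePoints(P1,P2,np.array(p1,float).reshape(2,1),np.array(p2,float).reshape(2,1)); X=X[:3,0]/X[3,0]
    r=[proj(P,X)-np.array(p) for P,p in((P1,p1),(P2,p2))]
    return X,np.round(np.concatenate(r),1)
def proj(P,X):
    x=P@np.append(X,1); return x[:2]/x[2]
def onz(P,p,z):
    A=np.c_[P[:,0],P[:,1],-np.array([p[0],p[1],1])]; return np.linalg.solve(A,-(P[:,2]*z+P[:,3]))[:2]
E
python3 - <<'E'
from h import *
Ps,Pd=Pfix('scene'),Pfix('side')
s=lambda u,v:(u/4+310-.375,v/4+250-.375); d=lambda u,v:(u/3+340-.33,v/3+130-.33)
ms=lambda u,v:(u/4+190-.375,v/4+340-.375); md=lambda u,v:(u/4+340-.375,v/4+350-.375)
for n,a,b in [('bolt near',s(90,375),d(136,540)),('bolt far',s(204,555),d(295,548)),('leg-y top',s(178,190),d(228,262)),('post top',s(301,295),d(322,263)),
 ('gripctr',s(231,135),d(228,210)),
 ('m1',ms(42,155),md(38,282)),('m2',ms(305,58),md(84,33)),('m3',ms(400,303),md(375,77)),('m4',ms(122,417),md(366,342))]:
    print(n,*tri(Ps,a,Pd,b))
E
```

```text
bolt near [541.68422848 -62.49061271  15.55066698] [-0.   0.2 -0.2 -0.2]
bolt far [647.80917679 -91.3748826   16.87053081] [-0.   0.3 -0.3 -0.3]
leg-y top [584.86216984 -61.82459055 246.91222993] [-0.   0.3 -0.3 -0.3]
post top [649.76680781 -55.95910188 233.97825665] [-0.   0.5 -0.4 -0.4]
gripctr [590.5080021  -37.8955884  269.51456645] [-0.   0.4 -0.3 -0.3]
m1 [ 410.5420382  -299.99454097    5.2958031 ] [-0.   0.1 -0.1 -0.1]
m2 [ 462.1530573  -172.55628284    6.73215818] [-0.  0. -0. -0.]
m3 [ 589.38187948 -223.9788183     9.08105988] [-0.   0.3 -0.3 -0.3]
m4 [ 538.67135442 -351.17581556    5.33620764] [-0.1  0.3 -0.3 -0.3]
```

```bash
cat >> h.py <<'E'
def quat(yaw,flip=0):
    # tool y along hook +x (yaw) or opposite, tool z down
    a=yaw+(np.pi if flip else 0); y=np.array([np.cos(a),np.sin(a),0]); z=np.array([0,0,-1.]); x=np.cross(y,z)
    return R.from_matrix(np.c_[x,y,z]).as_quat()
E
python3 - <<'E'
from h import *
ya=np.deg2rad(-16)
for f in (0,1):
    for p in ([590,-38,450],[500,-262,450],[590,-38,329],[500,-262,305]):
        print(f,p,env.ik(p,quat(ya,f)))
E
```

```text
0 [590, -38, 450] [-8.44470892e-02  2.40444071e-01  1.54642221e+00 -4.44089210e-16
  1.35472637e+00  1.94805591e-01]
0 [500, -262, 450] [-5.03745451e-01  1.95757735e-01  1.60304949e+00 -4.44089210e-16
  1.34278543e+00 -2.24492771e-01]
0 [590, -38, 329] [-8.44470892e-02  3.44754728e-01  1.68356378e+00 -4.44089210e-16
  1.11327415e+00  1.94805591e-01]
0 [500, -262, 305] [-5.03745451e-01  3.32116587e-01  1.76363837e+00 -4.44089210e-16
  1.04583770e+00 -2.24492771e-01]
1 [590, -38, 450] None
1 [500, -262, 450] None
1 [590, -38, 329] None
1 [500, -262, 305] None
```

```bash
python3 - <<'E'
from h import *
ya=np.deg2rad(-16); q=quat(ya)
p=env.read_state()['tool_pos']; env.move_l([p[0],p[1],480],rate=250)
env.reach([590,-38,480],q)
import pickle
out=[]
for i,dy in enumerate([0,-60]):
    if dy: env.move_l([590+dy*.27,-38+dy*.96,450],rate=200)
    else: env.move_l([590,-38,450],rate=200)
    env.hold(0.3)
    st=env.read_state(); im=viewer.camera('wrist'); cv2.imwrite(f'pics/w{i+1}.png',im); out.append((st,))
    print(st['time_s'],st['tool_pos'])
pickle.dump(out,open('w.pkl','wb'))
E
```

```text
4.1417 [590.26410739 -37.98968981 450.91010432]
4.9417 [574.01986508 -94.78516572 449.98212127]
```

View pics/w1.png

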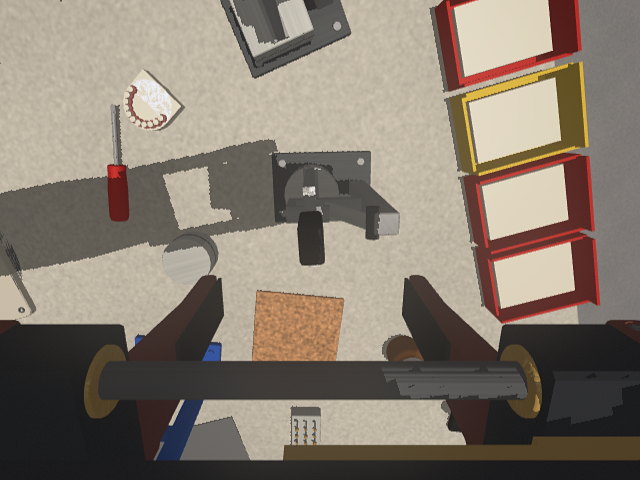

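View pics/w2.png

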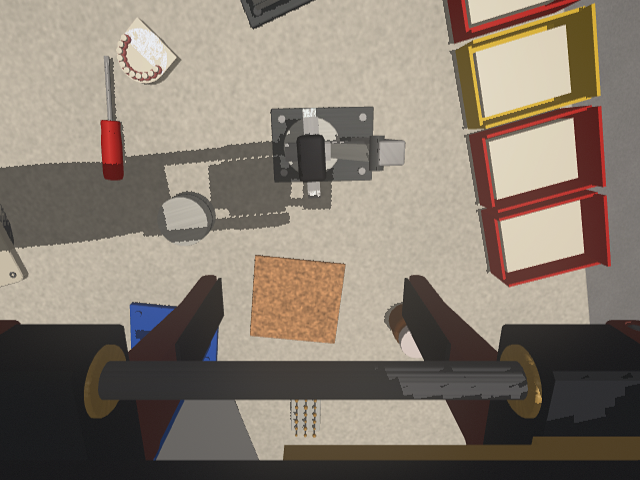

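```bash
python3 - <<'E'
import cv2
for i,(r,c) in ((1,(140,260)),(2,(90,260))):
    a=cv2.imread(f"pics/w{i}.png")[r:r+140,c:c+155]
    cv2.imwrite(f"pics/w{i}c.png",cv2.resize(a,None,fx=4,fy=4,interpolation=cv2.INTER_CUBIC))
a=cv2.imread("pics/w1.png")[0:90,200:360]; cv2.imwrite("pics/w1d.png",cv2.resize(a,None,fx=4,fy=4))
E
```

```text
(no output)
```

View pics/w1c.png

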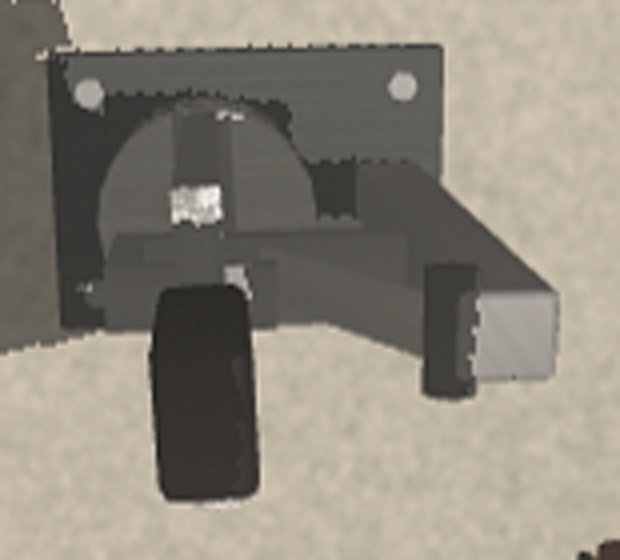

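View pics/w2c.png

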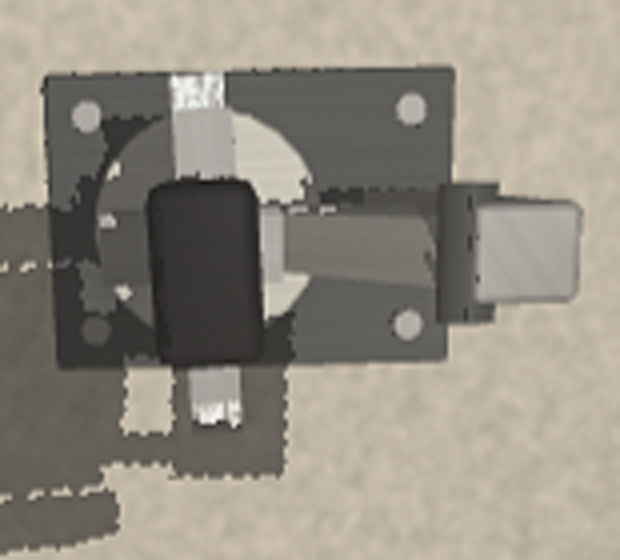

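View pics/w1d.png

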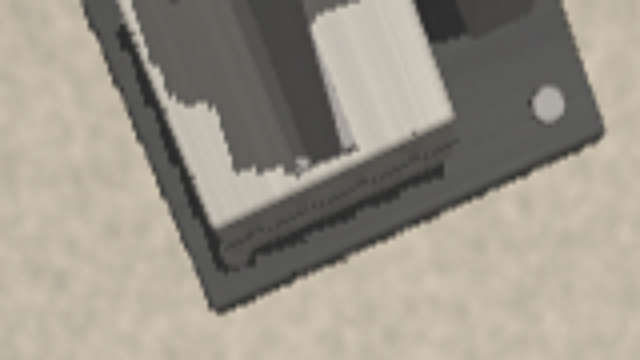

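```bash
python3 - <<'E'
from h import *
import pickle
o=pickle.load(open('w.pkl','rb')); P1,P2=Pw(o[0][0]),Pw(o[1][0])
w1=lambda u,v:(u/4+260-.375,v/4+140-.375); w2=lambda u,v:(u/4+260-.375,v/4+90-.375)
for n,a,b in [('grip top -y edge',(209,500),(207,363)),('post',(514.5,335),(527,252)),('bolt a',(89,94),(86,116)),('bolt b',(403,86),(411,108))]:
    print(n,*tri(P1,w1(*a),P2,w2(*b)))
print('grip top ctr',onz(P2,w2(204.5,271.5),293))
B=[onz(P2,w2(*p),10) for p in [(86,116),(411,108),(407,325),(96,330)]]
print(np.round(B,1),np.mean(B,0)); 
for i,j in ((0,1),(3,2),(0,3),(1,2)): d=B[j]-B[i]; print(np.rad2deg(np.arctan2(d[1],d[0])),np.linalg.norm(d))
e=[onz(P2,w2(*p),293) for p in [(160,363),(262,363),(250,180),(147,190),(155,340),(262,340),(258,200),(148,200)]]
d=e[7]-e[4];print('grip left edge dir',np.rad2deg(np.arctan2(d[1],d[0]))-90)
d=e[6]-e[5];print('grip right edge dir',np.rad2deg(np.arctan2(d[1],d[0]))-90)
# mat in fixed cams, w2
M=[onz(P2,p,6) for p in [(256,255.5),(344.5,264),(337,343),(250,337)]]; print(np.round(M,1),np.mean(M,0))
print('post dir', onz(P2,w2(527,252),232))
print('side proj of grip', proj(Pfix('scene'),[590,-38,268]))
# carrier b rough by scene & side
s=lambda u,v:(u/4+390-.375,v/4+200-.375); d=lambda u,v:(u/3+340-.33,v/3+130-.33)
print('b grip',*tri(Pfix('scene'),s(249,75),Pfix('side'),d(153,57))); print('b post',*tri(Pfix('scene'),s(368,193),Pfix('side'),d(226,85)))
E
```

```text
grip top -y edge [586.32933592 -50.11499074 292.59968631] [-0.3  0.   0.4 -0. ]
post [652.71397769 -54.13803638 230.55805678] [-0.8 -0.   0.9  0. ]
bolt a [559.369529     7.38666558  14.81312414] [-0.1  0.   0.1 -0. ]
bolt b [665.63687004 -20.37805062  14.19750173] [-0.1 -0.   0.1  0. ]
grip top ctr [589.77463709 -35.82554437]
[[559.    7.7]
 [666.1 -20.3]
 [647.3 -90.9]
 [540.8 -62.2]] [603.30585095 -41.45190458]
-14.650866501641467 110.74643918123869
-15.080441578494769 110.30811243151774
-104.55515517305791 72.20574182322714
-104.90254683478652 73.03337294731945
grip left edge dir -13.721868615836271
grip right edge dir -13.7812667473397
[[ 462.5 -171.2]
 [ 588.9 -221.8]
 [ 542.3 -352.2]
 [ 408.4 -302.2]] [ 500.50331035 -261.85879764]
post dir [651.77764599 -53.76473813]
side proj of grip [367.02765372 284.14484438]
b grip [603.5469199  169.7509082  272.71427632] [ 0.   0.5 -0.4 -0.4]
b post [668.60949594 183.87319405 235.09544068] [ 0.   0.1 -0.1 -0.1]
```

```bash
python3 - <<'E'
from h import *
Ps,Pd=Pfix('scene'),Pfix('side')
print('blue post top',*tri(Ps,(160,269),Pd,(302,325)))
for p in [(150,322),(192,298),(208,348),(170,361)]: print('blue base scene',onz(Ps,p,10))
print('disc',onz(Ps,(273,297),30),'bottle',onz(Ps,(266,475),60))
E
python3 - <<'E'
from h import *
import json
hy=np.deg2rad(-14.6); q=quat(hy)
env.reach([589.8,-36.3,450],q)
env.move_l([589.8,-36.3,331],rate=120,f_stop=8)
st=env.read_state(); print(st['tool_pos'],st['force'],st['time_s'])
cv2.imwrite('pics/w3.png',viewer.camera('wrist')); cv2.imwrite('pics/sd3.png',cv2.resize(viewer.camera('side')[100:340,300:560],None,fx=2.5,fy=2.5,interpolation=cv2.INTER_CUBIC))
E
```

```text
blue post top [ 329.0014163  -275.48326069  251.8694598 ] [ -1.2   9.1  -8.  -10.7]
blue base scene [ 238.73892136 -300.38667036]
blue base scene [ 252.80083357 -201.56035324]
blue base scene [ 371.24216395 -249.26978258]
blue base scene [ 340.93566529 -321.74019802]
disc [382.72016274 -81.017173  ] bottle [ 651.1618251  -332.17949562]
[590.22873255 -36.42282012 331.82566808] [-0.05358027 -0.19006022  0.37310497] 6.4917
```

View pics/w3.png

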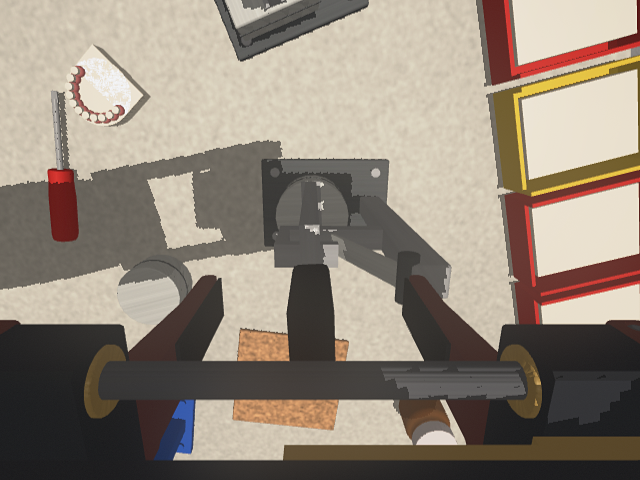

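View pics/sd3.png

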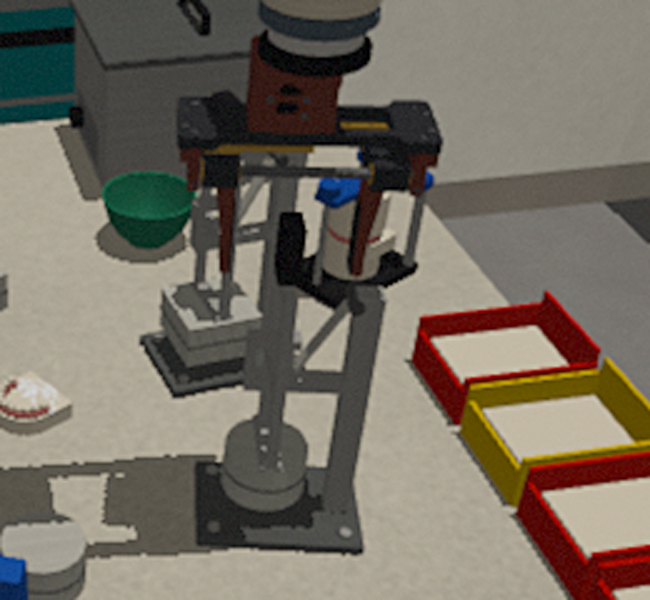

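The grip sits midway between the fingers (w3: column ~313 between 222 and 403; side view agrees). I'll close the gripper now.

```bash
cat >> h.py <<'E'
hy=np.deg2rad(-14.6); hx=np.array([np.cos(hy),np.sin(hy),0]); G0=np.array([589.8,-36.3,331.])
def show(t=''):
    s=env.read_state(); d=s['tool_pos']-G0
    print(t,'t%.2f'%s['time_s'],'hx %.1f z %.1f'%(d@hx,d[2]),'F',np.round(s['force'],1),'Fhx %.1f'%(s['force']@hx),'M',np.round(s['wrist_torque'],2),'w %.1f'%s['width'])
E
python3 - <<'E'
from h import *
show(); set_gripper(0); env.hold(.2); show('closed')
env.move_l(G0+[0,0,1.5],rate=20); env.hold(.1); show('up')
for x in (12,24,36):
    r=env.move_l(G0+hx*x+[0,0,1.5],rate=40,f_stop=20); env.hold(.1); show(str(r))
cv2.imwrite('pics/w4.png',viewer.camera('wrist')); cv2.imwrite('pics/sd4.png',cv2.resize(viewer.camera('side')[100:340,300:560],None,fx=2.5,fy=2.5,interpolation=cv2.INTER_CUBIC))
cv2.imwrite('pics/sc4.png',cv2.resize(viewer.camera('scene')[220:420,300:480],None,fx=3,fy=3,interpolation=cv2.INTER_CUBIC))
E
```

```text
t6.59 hx 0.4 z 0.9 F [-0.1 -0.5  0.8] Fhx 0.0 M [-0.06  0.07 -0.07] w 87.9
closed t7.87 hx 0.0 z -0.0 F [ 0.2 -0.2 -0.5] Fhx 0.3 M [-0.19  0.03 -0.03] w 17.8
up t8.22 hx -0.4 z 0.9 F [-0.   1.3 -5.2] Fhx -0.4 M [-0.06  0.09 -0.03] w 18.0
False t8.77 hx 11.8 z 1.4 F [-1.3  0.7 -4.8] Fhx -1.5 M [ 0.02  0.51 -0.02] w 18.0
False t9.32 hx 22.6 z 0.8 F [-6.6  1.7 -3.4] Fhx -6.8 M [ 0.6   2.45 -0.01] w 18.2
False t9.87 hx 34.2 z 0.6 F [-9.   2.7 -2.4] Fhx -9.4 M [0.75 2.85 0.  ] w 19.7
```

View pics/sd4.png

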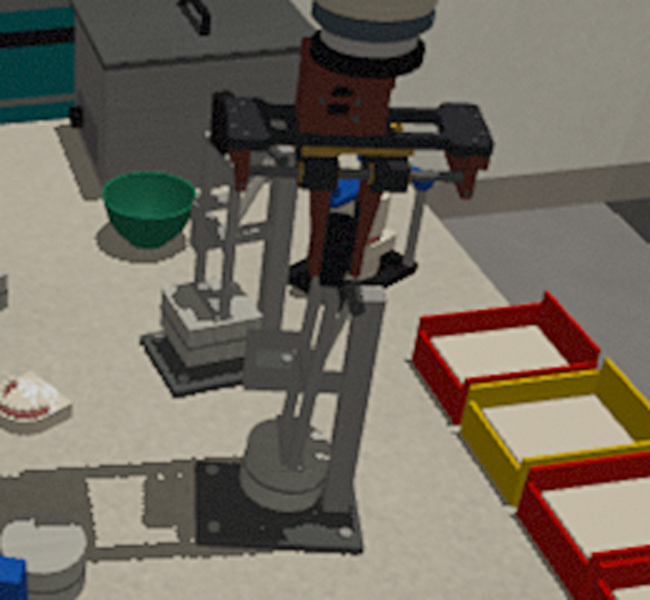

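View pics/sc4.png

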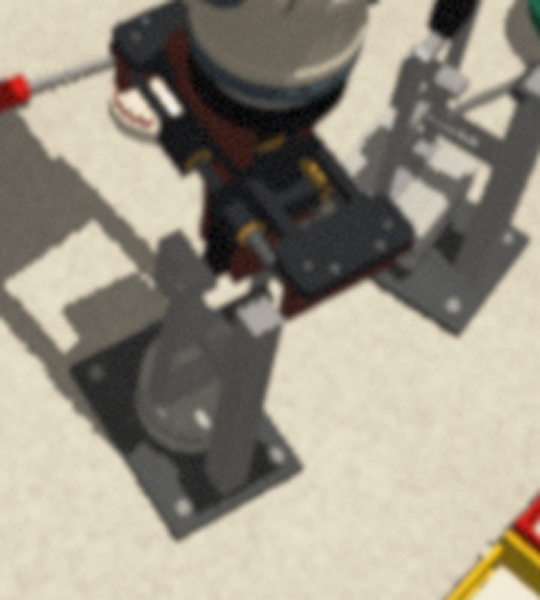

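View pics/w4.png

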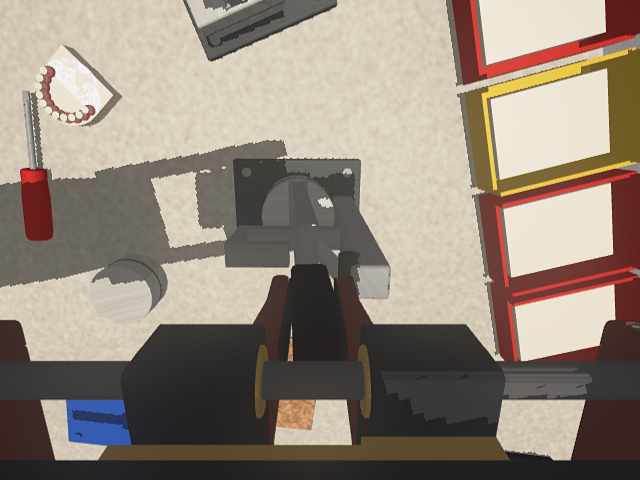

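```bash
cat > ov.py <<'E'
from h import *
O=np.array([589.8,-36.3,0.])
hyv=np.array([-hx[1],hx[0],0])
H=lambda x,y,z:O+hx*x+hyv*y+np.array([0,0,z])
def line(im,P,pts,col,off,f):
    p=np.array([(proj(P,X)-off)*f for X in pts]).round().astype(int); cv2.polylines(im,[p],False,col,1,cv2.LINE_AA)
def box(im,P,x0,x1,y0,y1,z0,z1,col,off,f):
    for z in(z0,z1): line(im,P,[H(x0,y0,z),H(x1,y0,z),H(x1,y1,z),H(x0,y1,z),H(x0,y0,z)],col,off,f)
    for x in(x0,x1):
        for y in (y0,y1): line(im,P,[H(x,y,z0),H(x,y,z1)],col,off,f)
def circ(im,P,x,y,z,r,col,off,f): line(im,P,[H(x+r*np.cos(a),y+r*np.sin(a),z) for a in np.linspace(0,6.28,40)],col,off,f)
E
python3 - <<'E'
from ov import *
a=cv2.imread('pics/scene0.png')[220:420,300:480]; a=cv2.resize(a,None,fx=4,fy=4,interpolation=cv2.INTER_CUBIC)[:600]
P=Pfix('scene'); off=np.array([300,220])
box(a,P,54,76,-10,10,8,232,(0,255,0),off,4)
for z in(30,76): circ(a,P,0,0,z,35,(0,0,255),off,4)
cv2.imwrite('pics/ov1.png',a)
b=cv2.imread('pics/side0.png')[150:340,340:500]; b=cv2.resize(b,None,fx=3,fy=3,interpolation=cv2.INTER_CUBIC)
P=Pfix('side'); off=np.array([340,150])
box(b,P,54,76,-10,10,8,232,(0,255,0),off,3)
for z in(30,76): circ(b,P,0,0,z,35,(0,0,255),off,3)
cv2.imwrite('pics/ov2.png',b)
E
```

```text
(no output)
```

View pics/ov1.png

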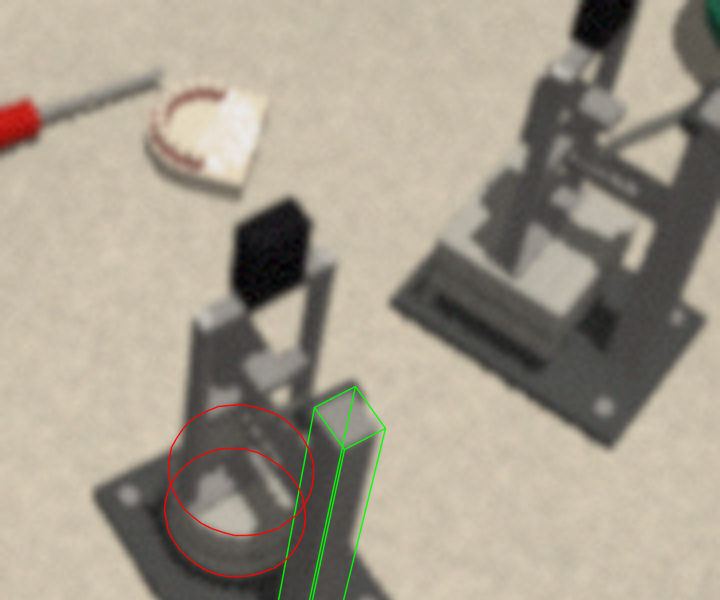

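View pics/ov2.png

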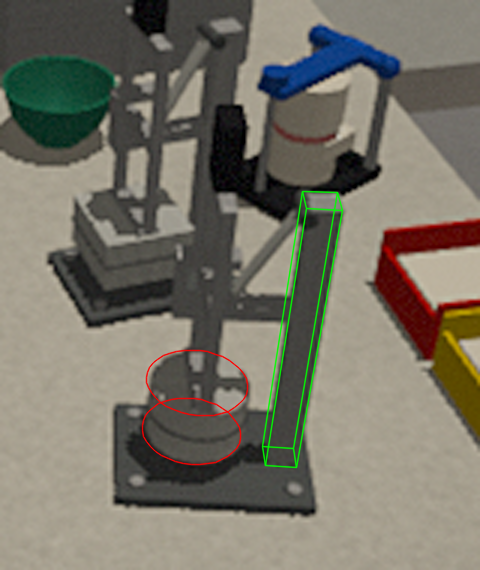

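```bash
cat >> ov.py <<'E'
def carrier(im,P,gx,gz,th,col,off,f):
    # th>0: bottom lags toward -x
    c,s=np.cos(th),np.sin(th)
    C=lambda x,y,z: H(gx+c*x+s*z, y, gz-s*x+c*z)
    def bx(x0,x1,y0,y1,z0,z1):
        for z in(z0,z1): line(im,P,[C(x0,y0,z),C(x1,y0,z),C(x1,y1,z),C(x0,y1,z),C(x0,y0,z)],col,off,f)
        for x in(x0,x1):
            for y in (y0,y1): line(im,P,[C(x,y,z0),C(x,y,z1)],col,off,f)
    bx(-5,5,-34,34,-118,-106); bx(-5,5,-34,-28,-192,-25);
    for z in(-192,-238): line(im,P,[C(35*np.cos(a),35*np.sin(a),z) for a in np.linspace(0,6.28,40)],col,off,f)
E
python3 - <<'E'
from ov import *
P=Pfix('side');W=Pw(env.read_state()); off=np.array([360,180])
b0=cv2.resize(cv2.imread('pics/side0.png')[180:340,360:480],None,fx=3,fy=3,interpolation=cv2.INTER_CUBIC)
carrier(b0,P,0,268,0,(0,0,255),off,3)
sd=cv2.resize(viewer.camera('side')[180:340,360:480],None,fx=3,fy=3,interpolation=cv2.INTER_CUBIC)
b1=sd.copy();carrier(b1,P,34,268.6,0.0,(0,0,255),off,3)
b2=sd.copy();carrier(b2,P,34,268.6,0.1,(0,0,255),off,3)
cv2.imwrite('pics/ov3.png',np.hstack([b0,sd])); cv2.imwrite('pics/ov4.png',np.hstack([b1,b2]))
w=cv2.imread('pics/w4.png')[130:300,200:420]
w=cv2.resize(w,None,fx=3,fy=3,interpolation=cv2.INTER_CUBIC); off=np.array([200,130])
carrier(w,W,34,268.6,0.1,(0,0,255),off,3); box(w,W,54,76,-10,10,8,232,(0,255,0),off,3); box(w,W,-24,18,-8,8,180,188,(255,255,0),off,3);cv2.imwrite('pics/ov5.png',w)
E
```

```text
(no output)
```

View pics/ov3.png

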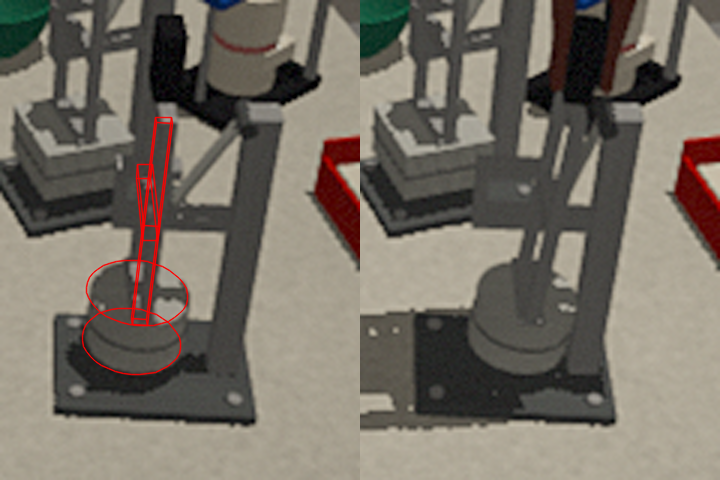

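View pics/ov4.png

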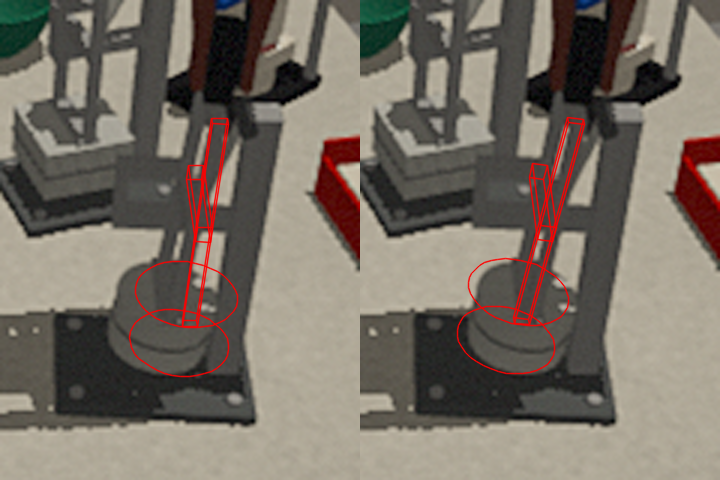

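View pics/ov5.png

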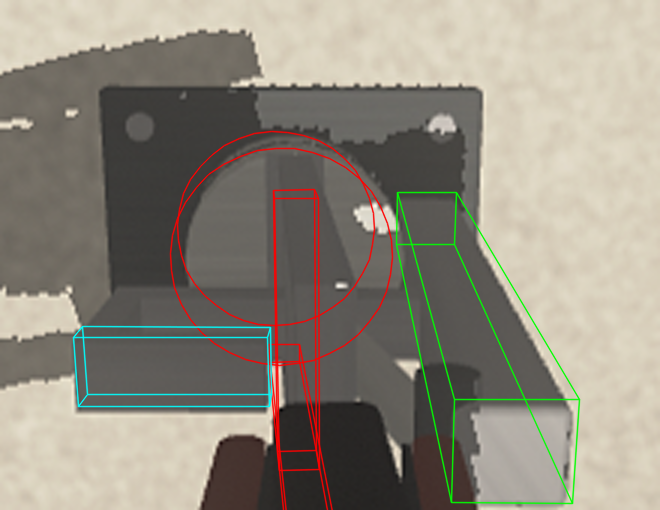

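Flask is touching the post (x≈54), which is why the carrier tilts in the jaws. I'll lean the tool about 0.11 rad so that the rung clears the nose while the flask stays off the post.

```bash
cat >> h.py <<'E'
hyv=np.array([-hx[1],hx[0],0])
def pose(gx,dz,th,gy=0):
    # grip centre at hook x gx, raised dz, lean th (bottom towards -x)
    g=np.array([589.8,-36.3,268.])+hx*gx+hyv*gy+[0,0,dz]
    up=hx*np.sin(th)+np.array([0,0,np.cos(th)])
    return g+63*up,(R.from_rotvec(hyv*th)*R.from_quat(quat(hy))).as_quat()
E
python3 - <<'E'
from h import *
for gx,th in ((36,.06),(40,.11)):
    p,r=pose(gx,2,th); print(env.move_l(p,rot=r,rate=30,f_stop=15)); env.hold(.15); show()
cv2.imwrite('pics/w5.png',viewer.camera('wrist')); cv2.imwrite('pics/sd5.png',viewer.camera('side'))
from ov import *
W=Pw(env.read_state());P=Pfix('side')
w=cv2.resize(cv2.imread('pics/w5.png')[130:300,200:420],None,fx=3,fy=3,interpolation=cv2.INTER_CUBIC); off=np.array([200,130])
w0=w.copy()
carrier(w,W,40,269,0.11,(0,0,255),off,3); box(w,W,54,76,-10,10,8,232,(0,255,0),off,3); box(w,W,-24,18,-8,8,180,188,(255,255,0),off,3);cv2.imwrite('pics/ov6.png',w)
off=np.array([360,180]);sd=cv2.resize(cv2.imread('pics/sd5.png')[180:340,360:480],None,fx=3,fy=3,interpolation=cv2.INTER_CUBIC)
b=sd.copy();carrier(b,P,40,269,.11,(0,0,255),off,3);cv2.imwrite('pics/ov7.png',np.hstack([sd,b]))
E
```

```text
False
 t10.49 hx 38.8 z 1.2 F [-6.1  2.4 -3.4] Fhx -6.5 M [ 0.54  2.26 -0.06] w 18.6
False
 t11.03 hx 46.9 z 1.5 F [-2.5  0.3 -6.6] Fhx -2.5 M [ 0.08  0.56 -0.  ] w 17.8
```

View pics/ov6.png

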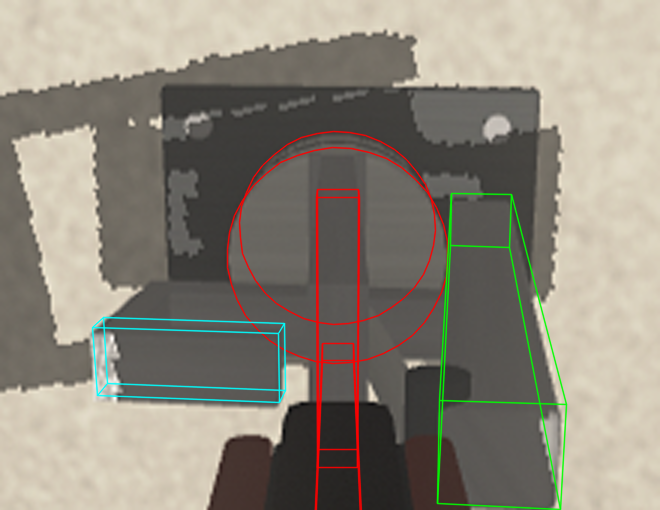

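View pics/ov7.png

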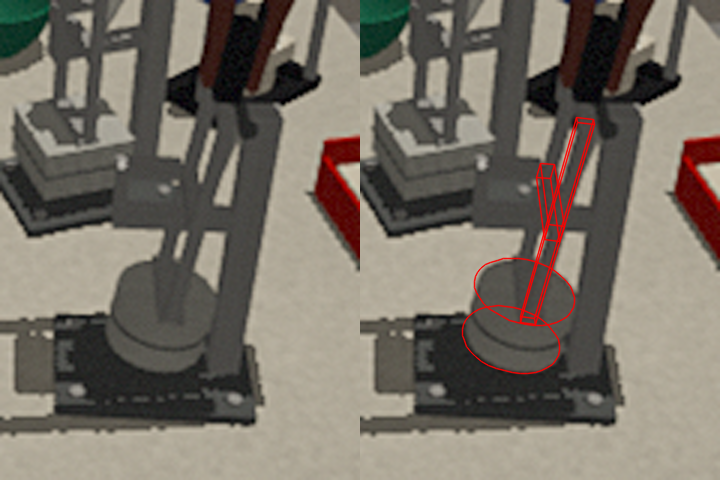

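Side force is down to 2.5 N (keeper only), the jaws are flat again at 17.8 mm, and the flask matches the leaned model and clears the post. Next: raise and back out.

```bash
python3 - <<'E'
from h import *
for dz in (16,32,48):
    p,r=pose(40,dz+1,.11); s=env.move_l(p,rot=r,rate=60,f_stop=12); env.hold(.05); show(f'{s}')
    if s: raise SystemExit
cv2.imwrite('pics/sd6.png',cv2.resize(viewer.camera('side')[130:340,340:500],None,fx=2.8,fy=2.8)); cv2.imwrite('pics/w6.png',viewer.camera('wrist'))
E
```

```text
False t11.58 hx 47.1 z 17.7 F [-3.9  0.8 -1.7] Fhx -4.0 M [0.24 1.02 0.02] w 17.5
False t12.05 hx 47.1 z 33.3 F [-4.6  0.  -1.1] Fhx -4.4 M [0.16 0.98 0.04] w 18.2
False t12.52 hx 47.1 z 49.0 F [-3.4  0.8 -3.6] Fhx -3.5 M [ 0.07  0.71 -0.02] w 18.1
```

View pics/sd6.png

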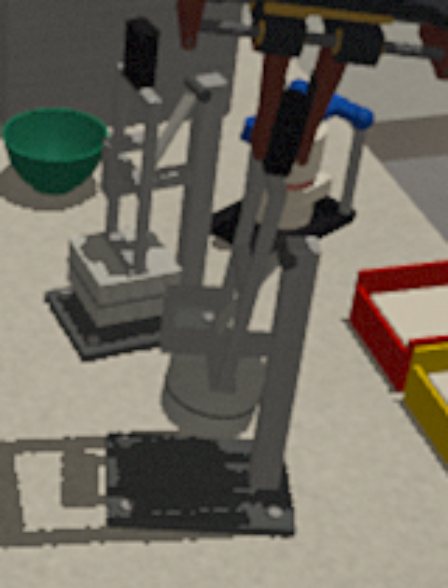

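View pics/w6.png

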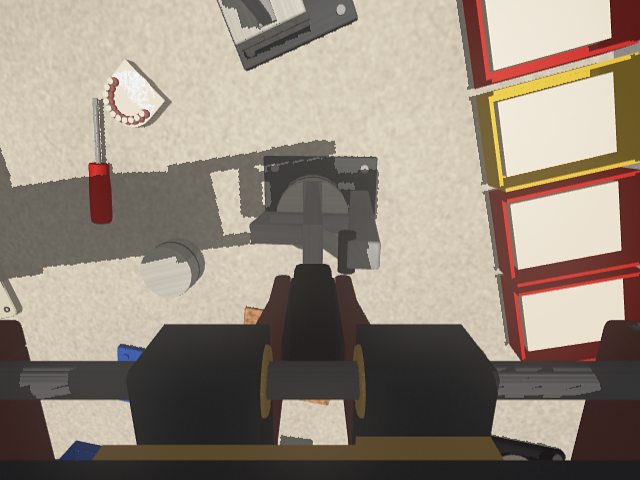

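```bash
python3 - <<'E'
from h import *
p,r=pose(24,49,.11); s=env.move_l(p,rot=r,rate=60,f_stop=8); env.hold(.05); show(f'{s}')
for gx,th in ((0,.11),(-30,.11),(-95,.11)):
    if s: break
    p,r=pose(gx,49,th); s=env.move_l(p,rot=r,rate=90,f_stop=8); env.hold(.05); show(f'{s}')
cv2.imwrite('pics/sd7.png',cv2.resize(viewer.camera('side')[130:340,300:500],None,fx=2.8,fy=2.8))
E
```

```text
False t13.08 hx 31.0 z 48.9 F [-0.5  0.  -5.1] Fhx -0.5 M [-0.15 -0.19  0.01] w 17.9
False t13.55 hx 7.4 z 48.9 F [-0.2  0.2 -5.1] Fhx -0.2 M [-0.11 -0.24 -0.03] w 18.0
False t14.08 hx -22.5 z 48.9 F [ 0.3  0.6 -5.9] Fhx 0.1 M [-0.08 -0.22  0.01] w 17.7
False t15.01 hx -87.5 z 48.8 F [-0.6  0.8 -4.5] Fhx -0.8 M [-0.11 -0.23  0.05] w 18.0
```

View pics/sd7.png

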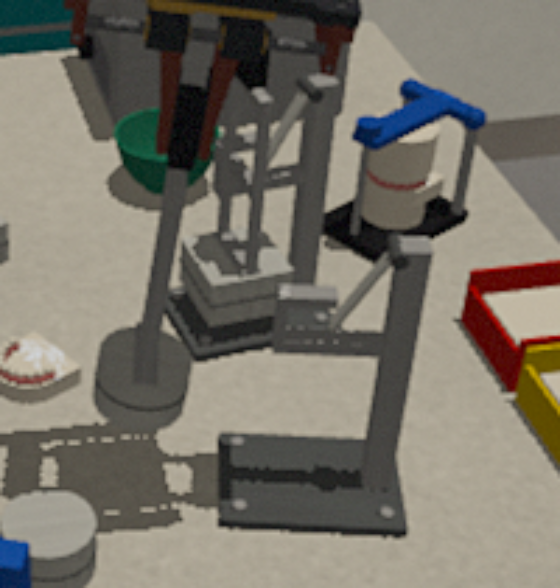

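```bash
python3 - <<'E'
from h import *
p,r=pose(-95,100,0); env.move_l(p,rot=r,rate=120); 
env.move_l([500.4,-261.9,p[2]],rate=180)
env.move_l([500.4,-261.9,347],rate=120); env.hold(.3); show()
st=env.read_state(); print(st['tool_pos'])
from ov import *
import ov
ov.O=np.array([500.4,-261.9,0]); 
for n,o in(('side',(330,200)),('scene',(170,270))):
    im=viewer.camera(n); cv2.imwrite(f'pics/{n}8.png',im); off=np.array(o); c=cv2.resize(im[o[1]:o[1]+200,o[0]:o[0]+130],None,fx=3,fy=3,interpolation=cv2.INTER_CUBIC)
    d=c.copy(); carrier(d,Pfix(n),0,284,0,(0,0,255),off,3); cv2.imwrite(f'pics/{n}8c.png',np.hstack([c,d]))
E
```

```text
t18.32 hx -29.5 z 16.6 F [-0.1 -0.5 -6.3] Fhx -0.0 M [-0.02  0.07 -0.02] w 17.9
[ 500.54311993 -261.97760524  347.5827134 ]
```

View pics/side8c.png

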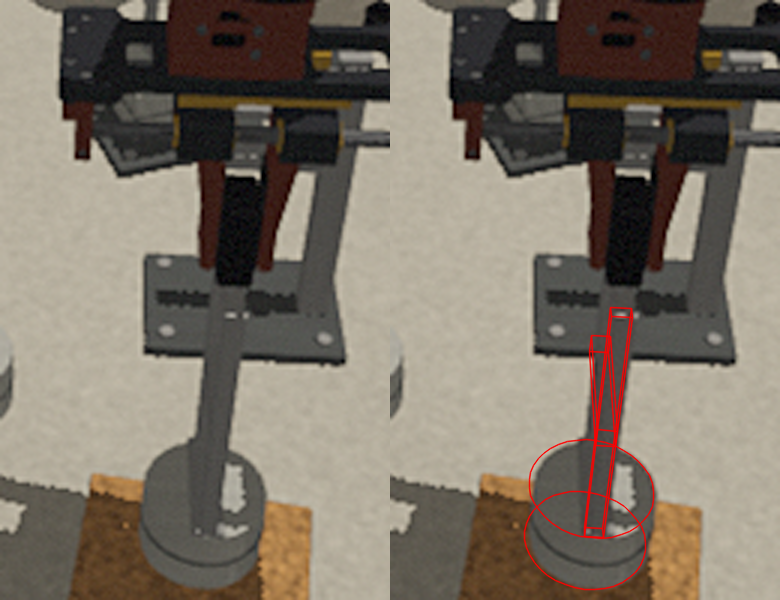

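View pics/scene8c.png

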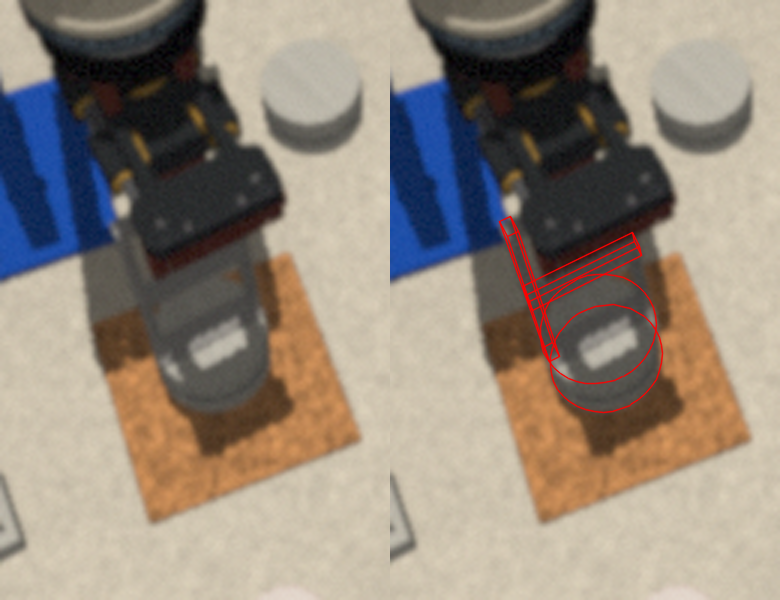

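```bash
python3 - <<'E'
from h import *
env.move_l([500.4,-261.9,318],rate=80); env.hold(.15); show()
print(env.move_l([500.4,-261.9,301],rate=15,f_stop=5)); show(); env.hold(.4); show(); print(env.read_state()['tool_pos'])
cv2.imwrite('pics/sd9.png',cv2.resize(viewer.camera('side')[200:440,300:480],None,fx=2.5,fy=2.5))
cv2.imwrite('pics/sc9.png',cv2.resize(viewer.camera('scene')[260:470,150:330],None,fx=2.8,fy=2.8))
E
```

```text
t19.08 hx -29.3 z -12.5 F [-0.9 -0.2 -6. ] Fhx -0.8 M [-0.05  0.05 -0.02] w 17.8
True
 t19.80 hx -29.8 z -23.0 F [-0.9 -0.3  4.2] Fhx -0.8 M [0.09 0.23 0.02] w 18.0
 t20.20 hx -29.8 z -23.0 F [-1.  -0.2  5.1] Fhx -0.9 M [0.06 0.17 0.06] w 18.2
[ 500.26051784 -261.90244814  307.98329716]
```

View pics/sd9.png

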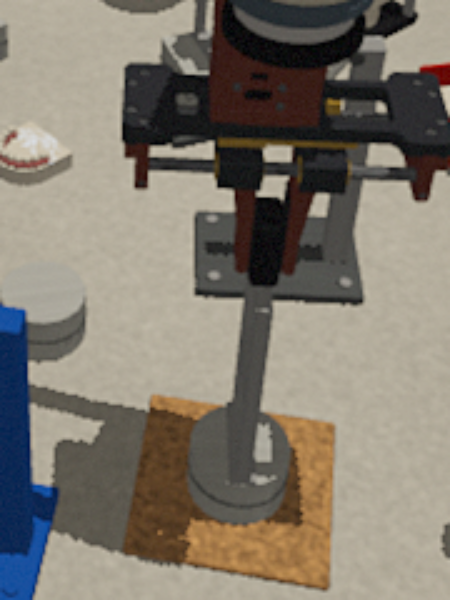

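View pics/sc9.png

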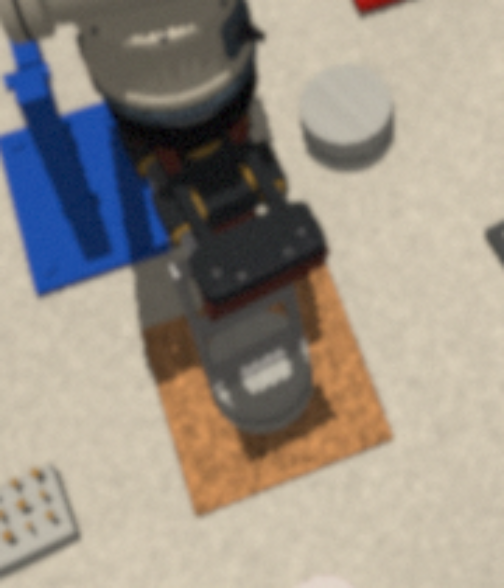

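```bash
python3 - <<'E'
from h import *
set_gripper(70); env.hold(.3); show('open')
env.move_l([500.4,-261.9,420],rate=120); env.hold(.2)
st=env.read_state(); cv2.imwrite('pics/w10.png',viewer.camera('wrist'))
env.move_l([450,-130,480],rate=200); env.hold(.3); show()
im=viewer.camera('side'); cv2.imwrite('pics/sd10.png',im)
im2=viewer.camera('scene'); cv2.imwrite('pics/sc10.png',im2)
import ov
from ov import *
ov.O=np.array([500.4,-261.9,0])
for n,o,i in(('side',(330,200),im),('scene',(170,270),im2)):
    off=np.array(o); c=cv2.resize(i[o[1]:o[1]+200,o[0]:o[0]+130],None,fx=3,fy=3,interpolation=cv2.INTER_CUBIC)
    d=c.copy(); carrier(d,Pfix(n),0,244,0,(0,0,255),off,3); cv2.imwrite(f'pics/{n}10c.png',np.hstack([c,d]))
E
```

```text
open t21.53 hx -30.8 z -24.5 F [-0.7  0.3 -0.1] Fhx -0.8 M [-0.02  0.03  0.03] w 70.1
 t24.10 hx -111.4 z 148.5 F [0.8 0.8 0. ] Fhx 0.6 M [-0.04  0.05 -0.01] w 70.3
```

View pics/side10c.png

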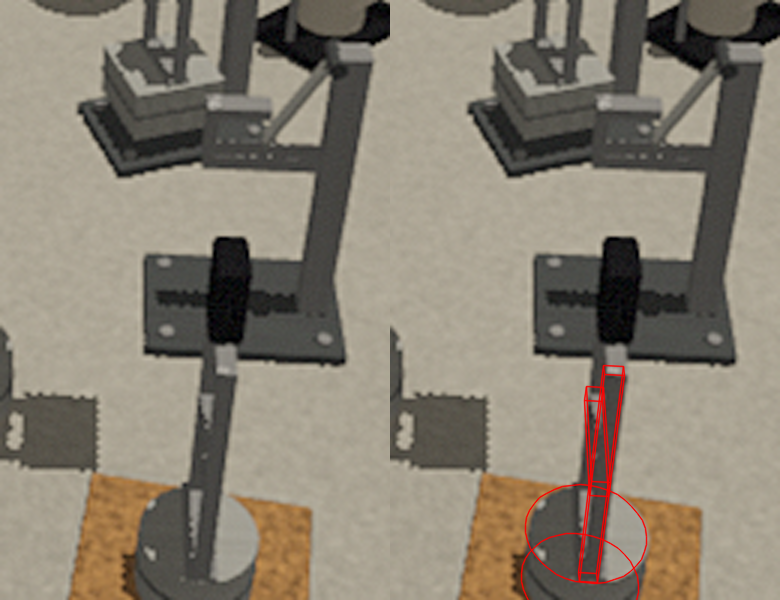

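View pics/scene10c.png

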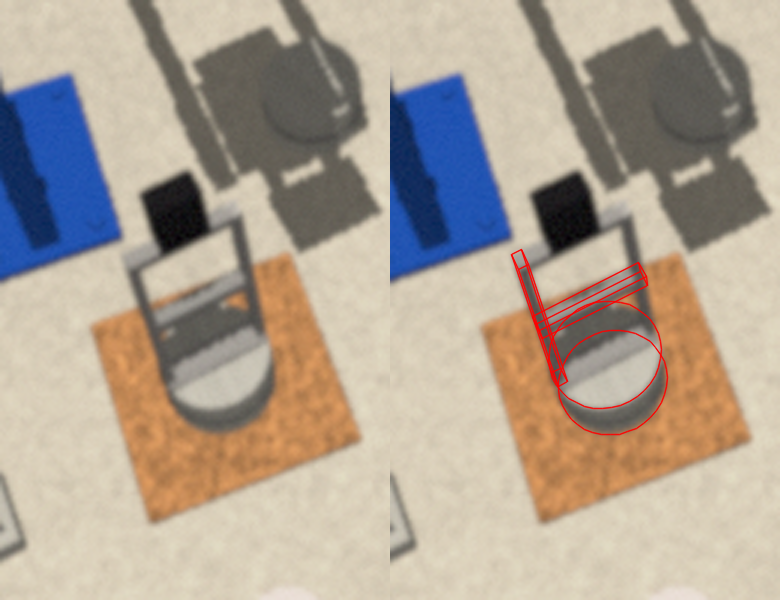

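View pics/sd10.png

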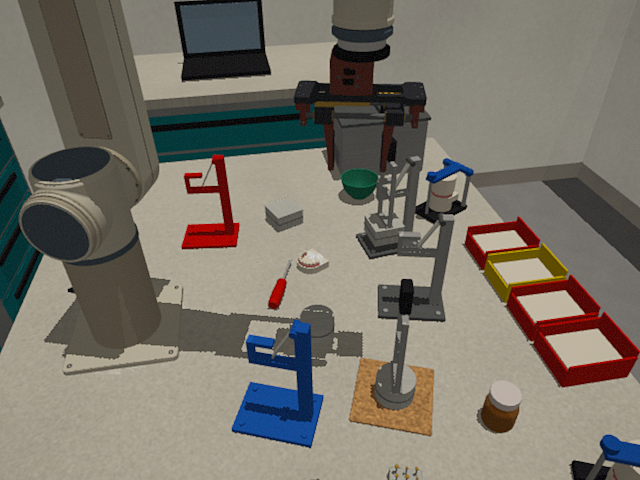

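View pics/w10.png

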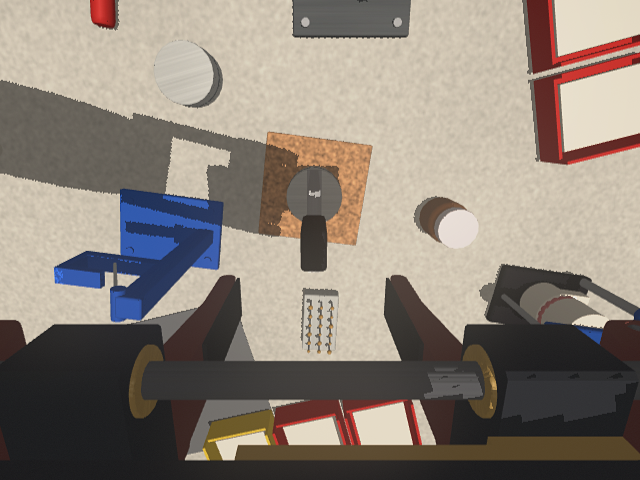

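```bash
python3 - <<'E'
import cv2,numpy as np
a=cv2.imread('pics/side0.png').astype(int);b=cv2.imread('pics/sd10.png').astype(int)
print(np.abs(a-b)[150:255,358:395].mean())
from h import *
print(*tri(Pfix('scene'),(170+175/3,270+205/3),Pfix('side'),(330+228/3,200+293/3)))  # grip centre now
s=env.read_state(); print(s['force'],s['time_s']); workorder.sign_off()
E
```

```text
4.867095667095667
[ 499.4862787  -262.26128815  245.90993151] [-0.2  1.7 -1.6 -1.6]
[-0.5000971   0.37021634 -0.19024359] 24.2
the job is handed in; nothing more can be done
```

The round-flask carrier is off its hook and stands released and upright on the cork mat. I handed the job in at about 24 s of the 45 s; `sign_off` gives no verdict.

- **Pushing the keeper back:** I gripped the handle and pushed the rung back against the keeper. With the carrier upright, the flask hit the post before the rung was clear of the nose, and the carrier tilted in the jaws under about 9 N. Leaning the tool 0.11 rad cured this. The sideways force fell to about 2.5 N and the jaws lay flat again. I did not measure the keeper angle. From the rung's position I estimated about 0.2 rad, above the 0.12 needed.
- **Lifting off:** I raised the carrier about 49 mm, drew it back out past the nose and brought it upright again. The side view showed the keeper shut.
- **Placing:** I lowered it onto the mat until it touched with the tool at 308 mm (307 expected), released it and moved the arm clear.

**Last checks:**
- **Grip centre:** it measured (499.5, -262.3, 246) mm against a mat centre of (500.4, -261.9), so about 1 mm off seen from above. That height is about 2 mm more than the expected 244, and the two views disagreed by about 1.7 pixels, which is consistent with reading error.
- **Upright:** model outlines on both fixed views matched to within a few millimetres.
- **Square-flask carrier:** it still hangs in place. The before-and-after picture difference there is small (about 5 grey levels, including changed shadows), but I did not re-measure its position.
- **Robot:** the tool force was near zero and the arm clear of everything.

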